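# Open the spice tin and hold the red-capped jar at the front

### The arm

A 6-joint arm with a two-finger parallel gripper is mounted at the origin on the work surface. World frame = base frame: x ahead of the robot, y to its left, z up, the work surface at z = 0. Lengths are in mm, angles in rad, forces in N, time in s.
With the tool pointing down it reaches from about 350 to 875 mm from the base axis. Payload 4.2 kg.
Tool frame: the origin (TCP) lies at the very end of the fingers, on their centre line; the grasp point (between the pads) lies 19 mm behind it; z points along the fingers, y is the line along which they close (so a half turn about z gives the same grasp; the last joint's range is limited). The gripper opens to 85 mm and grips with 20 to 120 N. Pads are 22 mm wide; open, the fingers measure 114 mm over their backs; the gripper's body (76 mm by 85 mm) begins 54 mm behind the grasp point. The pads swing forward as they close: fully open they stand 13 mm farther back than shut.
Start: joints at [-1.032, 0.385, 0.008, 0, -1.194, -0.259], TCP at [172.618, -600.668, 231.312] pointing down, gripper open.
Joint ranges: [-3.14, 3.14], [-1.21, 2.06], [-1.07, 1.41], [-3.16, 2.05], [-2.99, -0.16], [-3.1, 3.1]. Speed limits (rad/s): [2.79, 2.79, 3.14, 3.14, 3.14, 3.14].

### API

Orientations are given as a unit quaternion [x, y, z, w].
In Python, from bench import arm, optics gives the robot as it stands. The module is installed in compiled form; this text tells all that it offers.
- The arm moves only by the tool step_arm, never from a script. Its argument "motion" is a list of rows, each an object with "dr": the turn, a rotation vector about the tool's x, y, z in units of 8 degrees (1.0 is 8 degrees), a list of three; "slide": the shift along the tool's x, y, z in mm, a list of three; "jaw": the finger opening in mm, from 0 to 85.4. A call has exactly 8 rows; each row is the pose to reach, as a shift and turn from the pose commanded when the call began, along the tool's axes at that moment; what a row does not reach only later rows make up. A row lasts 1/8 s, in which the tool goes at most 62.5 mm and 10.7 degrees, less where a joint would pass 70% of its speed; a pose out of reach is approached as far as the arm can. A call with a gripper value outside its range is refused whole. The fingers move at their own pace and stop on an object; the grip force is fixed at half the most. Time passes only in rows, so rows that repeat a pose let the fingers close, or fill a call up. It gives the time, the measured TCP pose, the force, the opening and the grip force at its end, in the units of the state.
- arm.read_state(): the state, without advancing time (a new reading comes with each control period).
- optics.get_image(name): name is "scene" or "top" or "wrist"; returns the picture (384x512x3 uint8, blue, green, red); there is no depth.
- optics.camera_info(name): a dict with "camera_matrix" (3x3 intrinsics, pixels), "view" (4x4, takes a point from world to camera coordinates); the wrist camera has in their place "T_tool_cam" (4x4, takes a point from camera to tool coordinates, whose origin is the TCP and whose axes are the flange's). Camera axes: x right, y up, looking along -z (the intrinsics and any distortion apply to the point x, -y, -z); pixel columns grow to the right and rows downward; lengths in mm; the calibration is good to about 2 mm. A picture is of the moment at which its call begins: read the wrist's pose just before it. camera_info takes no time and is no camera call.
- arm.job_done(): hands the job in; it is judged then, once.
The state is a dict: "clock": time; "joints": joint angles; "joint_vel": joint speeds; "joint_efforts": joint torques, N m; "position": TCP position; "ee_rot": TCP orientation; "contact_force": force on the tool from outside, world axes, zero at the start; "wrist_torque": the same for the moment, N m; "gripper_width": finger opening in mm; "grasp_force": force on a finger pad.
Only numpy, scipy, OpenCV 4.12 (cv2) and the standard library are available. Lean on these libraries where they do the work, as an engineer would, in place of code of your own. Each camera call takes 0.05 s, during which the arm holds its last target. There are 200 camera calls.

### The job

Lift the green spice tin's lid, which has a bar on its front edge, and lay it back gently until it rests open on its stop. Then turn the turntable inside until the red-capped jar stands at the middle of the tin's front, the side where the lid's bar was when shut (opposite the hinges), and hold it still there by the black centre knob: finish while still gripping the knob, because I am about to unscrew that cap. Leave the cup, pestle, lighter case and coil stand where they are.

Things in the scene. Friction and masses are not known exactly. Their poses are not given: they have to be found in the camera images.
- spice_tin: Square green tin, fixed on the ledge, outside 160 x 160 mm, walls 3 mm thick, rim 100 mm above the ledge (125 mm high with the lid shut). Origin: centre of its underside, on the ledge and on the turntable's axis. Its x axis points from its front to its back (hinge side), z up; the front is its -x side, towards the robot.
- lid (a joint): Angle of the tin's lid (rad): 0 shut, grows as the front edge rises and swings over to the back; 1.83 (105 degrees) resting on its stop. The lid weighs about 0.3 kg on a lightly damped hinge: left alone it falls shut below about 1.25 rad, may stay put between there and 1.5, and settles back onto the stop above about 1.5.
- lid_hinge (a point): Middle of the lid's hinge line, at the top of the tin's back rim, 100 mm above the ledge. The hinge line runs along the tin's y axis. The lid is a 160 x 160 mm sheet with a 25 mm skirt.
- lid_bar (a point): Middle of the round steel bar on the lid's front edge, 10 mm in diameter, running along the tin's y axis, 76 mm clear between its two end arms. Shut, it is 198 mm in front of the hinge line and 15 mm above it (115 mm above the ledge), with a 33 mm gap between bar and lid front. It turns with the lid about the hinge line.
- carousel (a joint): Angle of the turntable in the tin (rad), turning freely and without limit in either direction about the tin's vertical centre line, with light friction: 0 with the red-capped jar at the middle of the tin's front, positive counter-clockwise seen from above; add or take off whole turns (6.283) at will.
- knob (a point): Black round knob on the turntable's centre post, turning with the turntable, 34 mm in diameter and 32 mm tall. This point is its centre, 102 mm above the ledge on the tin's centre line. The tops of the jars' caps around it are 72 mm above the ledge.
- red_cap (a point): Centre of the top of the red cap on the marked jar, 44 mm from the turntable's axis, 72 mm above the ledge. Five aluminium jars of 40 mm diameter stand evenly around the turntable, fixed in clip rings; one has a red cap, the other four have white caps (41 mm across).
- front_place (a point): The place in the tin where the red cap's centre belongs: 44 mm from the turntable's axis straight towards the middle of the tin's front, 72 mm above the ledge.
- cup_center (a point): Centre of an orange plastic cup, 76 mm across the rim, 92 mm tall, standing on the ledge. Leave it alone.
- pestle_center (a point): Centre of a wooden pestle lying on the ledge, 150 mm long (along its x), 33 mm thick. Leave it alone.
- case_center (a point): Centre of a shut blue plastic lighter case, 92 x 36 x 24 mm, lying on the ledge. Leave it alone.
- stand_center (a point): Centre of a steel mosquito-coil stand, a dish 107 mm across and 8 mm high with a 38 mm prong in its middle, on the ledge. Leave it alone.

How it is judged (in metres and radians):
On the way, in this order (a step that is already met when the one before it is completed fails the run):
1. the lid is open and resting on its stop (value of joint lid above 1.76 rad and velocity of joint lid between -0.2 and 0.2 rad/s), for 0.2 s.
2. the red-capped jar is at the front and the turntable is held still by its knob (horizontal distance between red_cap and front_place below 0.008 m and velocity of joint carousel between -0.1 and 0.1 rad/s and contact force between the fingers and centre_knob above 2 N), for 0.2 s.
At the end, for the whole second after the job is handed in: The lid is open on its stop (within 0.07 rad), the red cap's centre is within 8 mm (about 10 degrees of turn) of its place at the middle of the front, the turntable is still (under 0.1 rad/s) and the fingers still hold the centre knob (more than 2 N) (all of step 2 and value of joint lid above 1.76 rad); the arm keeps its last pose, push and grip.
It fails at once if the lid is flung open or dropped shut (faster than 2.5 rad/s) (velocity of joint lid above 2.5 rad/s or velocity of joint lid below -2.5 rad/s).
It fails at once if the cup, pestle, lighter case or coil stand is moved more than 25 mm (distance of any of cup_center, pestle_center, case_center, stand_center from where it was at the start of the episode above 0.025 m).
It also fails if it takes over 64 s, if anything falls off the work surface, if the arm or the gripper's body presses on something with over 40 N, if the wrist force passes 120 N, or if a joint passes its speed limit or range.

## Working session

There is one attempt and no reset: what is moved stays moved. The work goes in short steps, Python scripts to look and compute and a tool call to move; the robot and the scene stay as the last step left them, time stands still between calls to the robot, and variables do not carry over. Pictures are saved under pics/ and viewed, at most 10 in all, crops included, and the job is handed in when it is done.

Besides the shell and the picture viewer there is one more tool, called after "Request:" in YAML: its name, and indented under it one key for each argument. step_arm: Moves the arm, as the interface text tells. Its arguments: {"type":"object","properties":{"motion":{"type":"array","items":{"type":"object","properties":{"dr":{"type":"array","items":{"type":"number"}},"slide":{"type":"array","items":{"type":"number"}},"jaw":{"type":"number"}}}}},"required":["motion"]}

```bash
mkdir -p pics; python3 - <<'E'
from bench import arm, optics
import cv2, numpy as np
s=arm.read_state(); print(s)
for n in("scene","top","wrist"):
    im=optics.get_image(n); cv2.imwrite(f"pics/{n}0.png",im)
    i=optics.camera_info(n); print(n,{k:np.round(v,4).tolist() if not isinstance(v,str) else v for k,v in i.items()})
a=cv2.imread("pics/scene0.png");b=cv2.imread("pics/top0.png")
cv2.imwrite("pics/both0.png",cv2.resize(np.vstack([a,b]),None,fx=.78,fy=.78))
E
```

```text
{'clock': 0.0, 'joints': array([-1.03238532e+00,  3.85542006e-01,  6.63161423e-03, -5.07375674e-04,
       -1.19397939e+00, -2.58586830e-01]), 'joint_vel': array([-1.41689461e-03,  4.99348885e-05,  7.34876724e-04,  1.34184540e-03,
       -3.56782264e-04,  7.95476566e-04]), 'joint_efforts': array([ 5.80273645e-04, -3.92289269e+01,  1.88410628e+01,  4.18611825e+00,
       -4.61728399e-03, -4.20906105e-06]), 'position': array([ 172.47108893, -600.13012965,  230.23137723]), 'ee_rot': array([-1.39363301e-01,  9.90240738e-01,  1.05620583e-03, -1.88851290e-04]), 'contact_force': array([ 0.07725997, -0.75429936, -0.49748227]), 'wrist_torque': array([-0.0210207 , -0.00978537,  0.03546139]), 'grasp_force': 0.0, 'gripper_width': 85.35346507926012}
scene {'camera_matrix': [[452.4319, 0.0, 258.347], [0.0, 452.4319, 197.7923], [0.0, 0.0, 1.0]], 'view': [[0.6456, 0.7636, -0.0128, -359.5824], [-0.55, 0.4765, 0.6859, 229.5868], [0.5299, -0.4358, 0.7276, -1656.5233], [0.0, 0.0, 0.0, 1.0]]}
top {'camera_matrix': [[424.9183, 0.0, 251.8949], [0.0, 424.9183, 192.4507], [0.0, 0.0, 1.0]], 'view': [[-0.0082, -1.0, -0.0049, 53.0064], [0.9971, -0.0085, 0.0751, -557.5401], [-0.0751, -0.0043, 0.9972, -1205.0507], [0.0, 0.0, 0.0, 1.0]]}
wrist {'camera_matrix': [[284.2626, 0.0, 254.2239], [0.0, 284.2626, 190.2554], [0.0, 0.0, 1.0]], 'T_tool_cam': [[0.0004, 0.9653, 0.2611, 67.1965], [1.0, -0.0004, 0.0, 0.8788], [0.0002, 0.2611, -0.9653, -142.171], [0.0, 0.0, 0.0, 1.0]]}
```

View pics/both0.png

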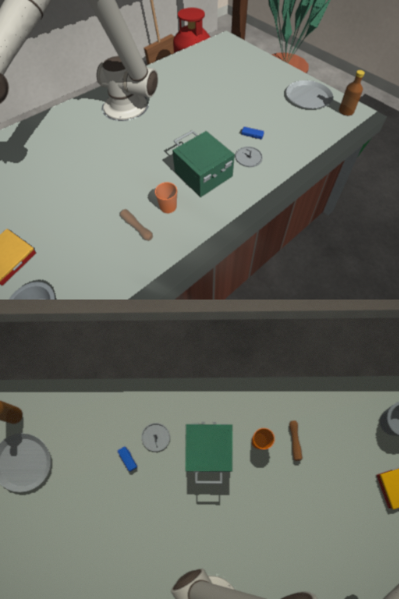

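The tin is at about (268,190) in the full-size top view, with the bar on its robot side at about (267,232). The cup and pestle are to its right, the coil stand and lighter case to its left.

```bash
cat > h.py <<'E'
import numpy as np, cv2
from scipy.spatial.transform import Rotation as R
from bench import arm, optics
def cam(n,s=None):
    i=optics.camera_info(n); K=np.array(i["camera_matrix"])
    if n=="wrist":
        T=np.eye(4);T[:3,:3]=R.from_quat(s["ee_rot"]).as_matrix();T[:3,3]=s["position"]
        C=T@np.array(i["T_tool_cam"])
    else: C=np.linalg.inv(np.array(i["view"]))
    return K,C
def cast(n,px,z,s=None):
    K,C=cam(n,s); px=np.atleast_2d(px).astype(float)
    d=np.c_[(px[:,0]-K[0,2])/K[0,0],-(px[:,1]-K[1,2])/K[1,1],-np.ones(len(px))]@C[:3,:3].T
    o=C[:3,3]; return o+d*((z-o[2])/d[:,2])[:,None]
def proj(n,P,s=None):
    K,C=cam(n,s); p=(np.atleast_2d(P)-C[:3,3])@C[:3,:3]
    return np.c_[K[0,2]+K[0,0]*p[:,0]/-p[:,2],K[1,2]+K[1,1]*p[:,1]/p[:,2]]
E
python3 - <<'E'
from h import *
im=cv2.imread("pics/top0.png");hsv=cv2.cvtColor(im,cv2.COLOR_BGR2HSV)
m=cv2.inRange(hsv,(65,120,50),(90,255,255))
c=max(cv2.findContours(m,0,1)[0],key=cv2.contourArea)
r=cv2.minAreaRect(c);print(r)
P=cast("top",cv2.boxPoints(r),125);print(P.round(1)); print(P.mean(0))
c=im[140:270,200:340]; cv2.imwrite("pics/c0.png",cv2.resize(c,None,fx=5,fy=4.6))
E
```

```text
((267.6153869628906, 189.92308044433594), (56.43997573852539, 58.303131103515625), 1.301952600479126)
[[482.   83.  125. ]
 [636.5  78.6 125. ]
 [631.7 -71.1 125. ]
 [477.4 -65.2 125. ]]
[556.87487868   6.34137902 125.        ]
```

View pics/c0.png

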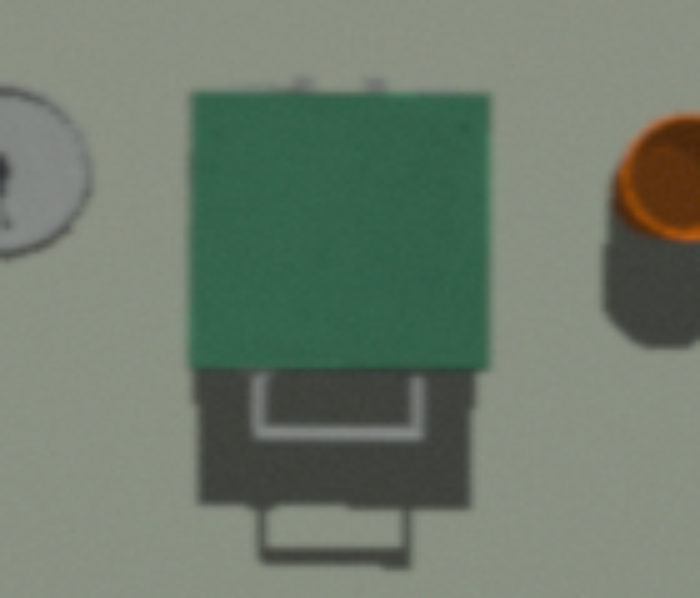

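The crop shows the bar at about (268,234.6) full-size, and its gap and end arms are visible. The lid looks slightly smaller than 160 mm when cast at z=125, so I'll check the ledge height with the scene view.

```bash
python3 - <<'E'
from h import *
im=cv2.imread("pics/scene0.png"); c=im[155:255,200:310]; cv2.imwrite("pics/c1.png",cv2.resize(c,None,fx=6,fy=6,interpolation=cv2.INTER_CUBIC))
E
```

```text
(no output)
```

View pics/c1.png

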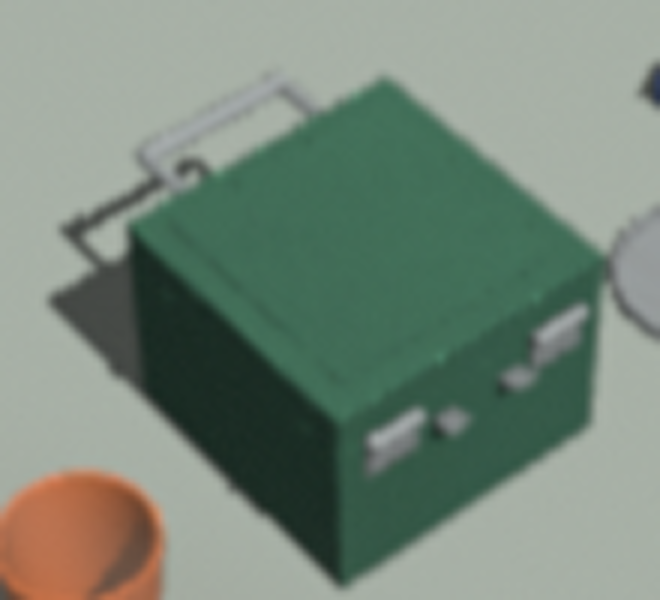

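The scene crop shows the lid's top corners at (385,75), (605,262), (343,420) and (133,228), and the bar from (150,152) to (280,78).

```bash
cat >> h.py <<'E'
def rays(n,px,s=None):
    K,C=cam(n,s); px=np.atleast_2d(px).astype(float)
    d=np.c_[(px[:,0]-K[0,2])/K[0,0],-(px[:,1]-K[1,2])/K[1,1],-np.ones(len(px))]@C[:3,:3].T
    return C[:3,3],d/np.linalg.norm(d,axis=1)[:,None]
def tri(obs):
    A=0;b=0
    for o,d in obs:
        M=np.eye(3)-np.outer(d,d);A=A+M;b=b+M@o
    return np.linalg.solve(A,b)
E
python3 - <<'E'
from h import *
sc=np.array([(385,75),(605,262),(343,420),(133,228),(150,152),(280,78)])/6+[200,155]
r=((267.6+.0,189.92),(57.44,59.3),1.302)
tp=np.vstack([cv2.boxPoints(r),[[251.6+.2,234.5],[284.5,234.5]][::-1]])
print(tp)
o1,d1=rays("scene",sc);o2,d2=rays("top",tp)
P=np.array([tri([(o1,a),(o2,b)]) for a,b in zip(d1,d2)]);print(P.round(1));print(P[:4].mean(0),np.linalg.norm(np.diff(P[[0,1,2,3,0]],axis=0),axis=1))
print(cast("scene",np.array([343,585])/6+[200,155],0))
for z in(0,-15,15): 
  q=cast("top",tp,z+125);print(z,q[:4].mean(0),np.linalg.norm(np.diff(q[[0,1,2,3,0]],axis=0),axis=1), cast("top",tp[4:],z+115))
E
```

```text
[[238.2137146  218.90975952]
 [239.56112671 159.62506104]
 [296.98629761 160.93023682]
 [295.6388855  220.2149353 ]
 [284.5        234.5       ]
 [251.8        234.5       ]]
[[481.9  85.9 123.5]
 [641.   82.6 117.8]
 [635.3 -71.3 118.7]
 [476.7 -66.7 113.8]
 [441.4 -33.7 117.1]
 [440.8  51.  114. ]]
[558.73322577   7.61591611 118.45892792] [159.29293079 154.04373022 158.79086243 153.04030693]
[[637.58971169 -72.53614729   0.        ]]
0 [556.89716573   6.38261532 125.        ] [157.21218354 152.46841427 157.07480043 150.87737189] [[438.69455877 -37.33250162 115.        ]
 [439.39175659  49.1005001  115.        ]]
-15 [558.11777768   5.89040757 110.        ] [159.32004749 154.51267488 159.18082238 152.90030018] [[438.33356473 -38.40127811 100.        ]
 [439.0400276   49.18033013 100.        ]]
15 [555.67655379   6.87482307 140.        ] [155.10431959 150.42415366 154.96877848 148.8544436 ] [[439.0555528  -36.26372514 130.        ]
 [439.74348558  49.02067007 130.        ]]
```

View pics/wrist0.png

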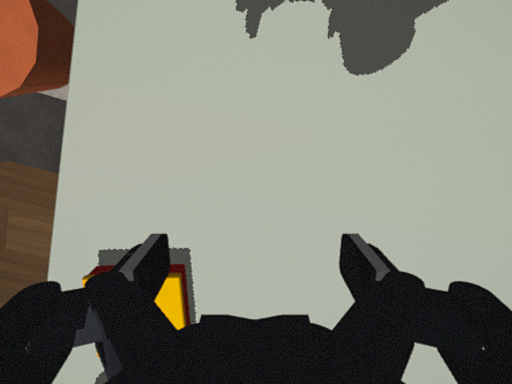

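Ledge at about z=0; bar at about (440,7,115); tin centre at about (557,6); yaw about -1.9°. The wrist picture shows only the table and a yellow box. Next is a move to a pre-grasp pose.

```bash
cat >> h.py <<'E'
def toolR(az,tilt):  # az of tool x (deg), tool z down, then tilt about tool x
    a=np.radians(az); x=np.array([np.cos(a),np.sin(a),0]);z=np.array([0,0,-1.]);y=np.cross(z,x)
    return R.from_matrix(np.c_[x,y,z])*R.from_rotvec([np.radians(tilt),0,0])
def go(p,rot,s=None):
    s=s or arm.read_state(); r0=R.from_quat(s["ee_rot"])
    print("slide",r0.inv().apply(np.array(p)-s["position"]).round(1),"dr",((r0.inv()*rot).as_rotvec(degrees=True)/8).round(2))
E
python3 - <<'E'
from h import *
go([395,9,210],toolR(268,0)); go([395,9,210],toolR(268,25))
E
```

```text
slide [-382.1  524.1   21.3] dr [ 0.01  0.01 -9.  ]
slide [-382.1  524.1   21.3] dr [ 2.71 -1.95 -8.85]
```

Request:
step_arm:
  motion:
    - {"dr": [0,0,-1.1],"slide": [-30,42,0],"jaw": 26}
    - {"dr": [0,0,-2.2],"slide": [-62,86,0],"jaw": 26}
    - {"dr": [0,0,-3.3],"slide": [-95,131,0],"jaw": 26}
    - {"dr": [0,0,-4.4],"slide": [-128,176,0],"jaw": 26}
    - {"dr": [0,0,-5.5],"slide": [-161,221,0],"jaw": 26}
    - {"dr": [0,0,-6.6],"slide": [-194,266,0],"jaw": 26}
    - {"dr": [0,0,-7.7],"slide": [-227,311,0],"jaw": 26}
    - {"dr": [0,0,-9],"slide": [-260,356,0],"jaw": 26}

```text
clock: 1.15
position: [324.3, -185.0, 231.4]
ee_rot: [-0.697, 0.717, -0.0, 0.0]
contact_force: [0.4, -0.5, 0.8]
gripper_width: 25.9
grasp_force: 0.0
```

```bash
python3 - <<'E'
from h import *
s=arm.read_state();print(s["position"],s["joints"],s["gripper_width"]);go([395,9,210],toolR(268,25))
E
```

```text
[ 324.32852217 -185.04778705  231.43376326] [-7.63017398e-02 -6.49465788e-02 -5.45988396e-01 -5.09700704e-05
 -1.08899666e+00  4.74900454e-02] 25.86881240743008
slide [-196.   -65.    21.5] dr [3.12 0.01 0.04]
```

Request:
step_arm:
  motion:
    - {"dr": [0.5,0,0],"slide": [-40,-14,4],"jaw": 26}
    - {"dr": [1,0,0],"slide": [-80,-27,8],"jaw": 26}
    - {"dr": [1.6,0,0],"slide": [-120,-40,13],"jaw": 26}
    - {"dr": [2.2,0,0],"slide": [-160,-53,18],"jaw": 26}
    - {"dr": [2.8,0,0],"slide": [-196,-65,21],"jaw": 26}
    - {"dr": [3.1,0,0],"slide": [-196,-65,21],"jaw": 26}
    - {"dr": [3.1,0,0],"slide": [-196,-65,21],"jaw": 26}
    - {"dr": [3.1,0,0],"slide": [-196,-65,21],"jaw": 26}

```text
clock: 2.15
position: [396.2, 6.9, 210.8]
ee_rot: [-0.678, 0.703, -0.154, 0.149]
contact_force: [0.2, 0.4, -0.3]
gripper_width: 26.0
grasp_force: 0.0
```

```bash
python3 - <<'E'
from h import *
s=arm.read_state();print(s["position"],s["joints"],R.from_quat(s["ee_rot"]).as_matrix().round(3))
im=optics.get_image("wrist");cv2.imwrite("pics/w1.png",im)
print(proj("wrist",[[440,-35,115],[440,50,115],[440,7,115],[478,7,125]],s).round(1))
E
```

```text
[396.23857249   6.87079183 210.76730608] [ 0.58019471 -0.2310049  -0.97832717  0.50955573 -0.51851433 -1.02254811] [[-0.035 -0.907  0.419]
 [-0.999  0.032 -0.014]
 [-0.001 -0.42  -0.908]]
[[251.5 143.4]
 [254.6 234.5]
 [253.1 190.3]
 [211.5 189.7]]
```

View pics/w1.png

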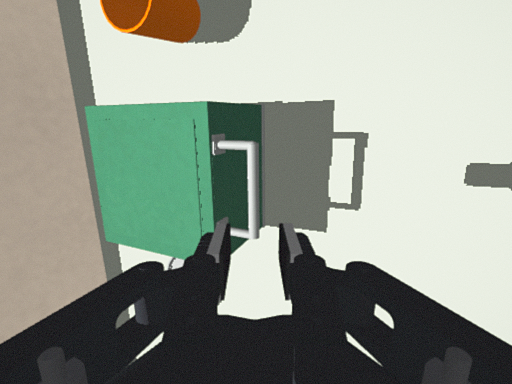

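The bar shows at column 253, rows 143–238, matching the prediction to about 1 px. Advancing along the tool axis.

Request:
step_arm:
  motion:
    - {"dr": [0,0,0],"slide": [-1,0,25],"jaw": 26}
    - {"dr": [0,0,0],"slide": [-1,0,50],"jaw": 26}
    - {"dr": [0,0,0],"slide": [-1,0,72],"jaw": 26}
    - {"dr": [0,0,0],"slide": [-1,0,90],"jaw": 26}
    - {"dr": [0,0,0],"slide": [-1,0,105],"jaw": 26}
    - {"dr": [0,0,0],"slide": [-1,0,115],"jaw": 26}
    - {"dr": [0,0,0],"slide": [-1,0,120],"jaw": 26}
    - {"dr": [0,0,0],"slide": [-1,0,120],"jaw": 26}

```text
clock: 3.2
position: [451.6, 5.6, 132.2]
ee_rot: [-0.682, 0.705, -0.14, 0.137]
contact_force: [0.3, 0.4, 0.8]
gripper_width: 26.2
grasp_force: 0.0
```

Request:
step_arm:
  motion:
    - {"dr": [0,0,0],"slide": [0,0,0],"jaw": 18}
    - {"dr": [0,0,0],"slide": [0,0,0],"jaw": 10}
    - {"dr": [0,0,0],"slide": [0,0,0],"jaw": 3}
    - {"dr": [0,0,0],"slide": [0,0,0],"jaw": 3}
    - {"dr": [0,0,0],"slide": [0,0,0],"jaw": 3}
    - {"dr": [0,0,0],"slide": [0,0,0],"jaw": 3}
    - {"dr": [0,0,0],"slide": [0,0,0],"jaw": 3}
    - {"dr": [0,0,0],"slide": [0,0,0],"jaw": 3}

```text
clock: 4.2
position: [451.4, 5.5, 131.9]
ee_rot: [-0.682, 0.705, -0.14, 0.137]
contact_force: [-0.2, -0.8, -0.6]
gripper_width: 3.3
grasp_force: 0.0
```

```bash
python3 - <<'E'
from h import *
s=arm.read_state();print(s["position"],s["joints"])
T=toolR(268,10);print(T.as_matrix()[:,2])
B=np.array([440,7,115]);
for t in(0,8,15):
  T=toolR(268,t); z=T.as_matrix()[:,2]; print(t); go(B-40*z,T); go(B+14*z,T)
E
```

```text
[451.42445994   5.51685226 131.86658105] [ 0.31281324  0.0332769  -1.06844848  0.93003716 -0.16051135 -1.24624613]
[ 0.1735424  -0.00606023 -0.98480775]
0
slide [ -1.2   1.7 -25.8] dr [-2.82  0.02  0.01]
slide [-1.  22.4 24.1] dr [-2.82  0.02  0.01]
8
slide [ -1.2   7.  -27.5] dr [-1.82  0.02  0.01]
slide [-1.  20.6 24.7] dr [-1.82  0.02  0.01]
15
slide [ -1.2  11.8 -28.5] dr [-0.94  0.02  0.01]
slide [-1.  18.9 25.1] dr [-0.94  0.02  0.01]
```

The pose was out of reach: joints 3 and 5 were at their limits. I'll use a steeper tool with about 12° tilt.

```bash
python3 - <<'E'
from h import *
B=np.array([440,7,115]);T=toolR(268,12); z=T.as_matrix()[:,2]; go(B-40*z,T)
E
```

```text
slide [ -1.2   9.7 -28.1] dr [-1.32  0.02  0.01]
```

Request:
step_arm:
  motion:
    - {"dr": [-0.3,0,0],"slide": [-1,3,-10],"jaw": 3}
    - {"dr": [-0.8,0,0],"slide": [-1,6,-20],"jaw": 3}
    - {"dr": [-1.3,0,0],"slide": [-1,10,-28],"jaw": 3}
    - {"dr": [-1.3,0,0],"slide": [-1,10,-28],"jaw": 3}
    - {"dr": [-1.3,0,0],"slide": [-1,10,-28],"jaw": 26}
    - {"dr": [-1.3,0,0],"slide": [-1,10,-28],"jaw": 26}
    - {"dr": [-1.3,0,0],"slide": [-1,10,-28],"jaw": 26}
    - {"dr": [-1.3,0,0],"slide": [-1,10,-28],"jaw": 26}

```text
clock: 5.2
position: [431.2, 6.8, 153.7]
ee_rot: [-0.691, 0.715, -0.075, 0.074]
contact_force: [0.3, -0.7, -0.1]
gripper_width: 26.3
grasp_force: 0.0
```

```bash
python3 - <<'E'
from h import *
s=arm.read_state();print(s["position"],s["joints"])
B=np.array([440,7,115]);T=toolR(268,12); z=T.as_matrix()[:,2]; go(B+14*z,T)
im=optics.get_image("wrist");cv2.imwrite("pics/w2.png",im)
print(proj("wrist",[[440,-35,115],[440,50,115],[440,7,115],[478,7,125]],s).round(1))
g=cv2.cvtColor(im,cv2.COLOR_BGR2GRAY)
for r in(140,170,200): print(r,g[r,200:300:3])
E
```

```text
[431.23118563   6.80840325 153.69655703] [ 0.46345396  0.03072588 -0.76085141  0.17570558 -0.59917561 -0.6335972 ]
slide [-0.4 -0.4 53.7] dr [-0.01  0.01  0.01]
[[249.  152.1]
 [253.5 270.6]
 [251.4 214. ]
 [193.1 216.7]]
140 [ 90  94  58  57  52  56  57  61  47  56  57  55  48 102 109 109 107 113
 112 113 113 109 107 111 110 112 105 106 110 110 112 107 112 114]
170 [ 56  58  53  57  53  60  56  56  55  56  57  55  54 103 124 236 233 194
 137  91 110 109 112 111 114 112 111 110 109 110 109 112 114 113]
200 [ 59  56  52  62  60  51  57  55  56  58  59  52  54  75  97 237 235 201
 145  96 110 112 113 109 110 110 107 111 111 111 109 111 111 111]
```

Bar centre measured at column 249–250 against 250 predicted. Descending and gripping.

Request:
step_arm:
  motion:
    - {"dr": [0,0,0],"slide": [0,0,12],"jaw": 26}
    - {"dr": [0,0,0],"slide": [0,0,24],"jaw": 26}
    - {"dr": [0,0,0],"slide": [0,0,36],"jaw": 26}
    - {"dr": [0,0,0],"slide": [0,0,46],"jaw": 26}
    - {"dr": [0,0,0],"slide": [0,0,54],"jaw": 26}
    - {"dr": [0,0,0],"slide": [0,0,54],"jaw": 20}
    - {"dr": [0,0,0],"slide": [0,0,54],"jaw": 12}
    - {"dr": [0,0,0],"slide": [0,0,54],"jaw": 5}

```text
clock: 6.25
position: [444.5, 7.4, 102.2]
ee_rot: [-0.691, 0.714, -0.076, 0.076]
contact_force: [6.0, -3.9, -1.8]
gripper_width: 7.4
grasp_force: 58.4
```

```bash
python3 - <<'E'
from h import *
s=arm.read_state();print(s["position"],s["joints"],s["gripper_width"],s["grasp_force"],s["contact_force"])
E
```

```text
[444.5085789    7.36356888 102.21001602] [ 0.44227021  0.1399909  -0.83043832  0.2360623  -0.41737084 -0.68205603] 7.441875917539658 58.3540803194046 [ 5.99586127 -3.87084766 -1.76187014]
```

```bash
cat >> h.py <<'E'
def arc(th0,ths):
    s=arm.read_state(); r0=R.from_quat(s["ee_rot"])
    f=lambda t: np.array([(-198*np.cos(t)+15*np.sin(t))*.9995,(-198*np.cos(t)+15*np.sin(t))*-.033,198*np.sin(t)+15*np.cos(t)])
    for t in ths: print(t,r0.inv().apply(f(t)-f(th0)).round(1))
E
python3 - <<'E'
from h import *
arc(0,[.03,.08,.15,.24,.33,.42,.51,.6])
E
```

```text
0.03 [-0.  -1.8 -5.7]
0.08 [ -0.   -5.2 -15. ]
0.15 [ -0.1 -10.6 -27.8]
0.24 [ -0.1 -19.  -43.6]
0.33 [ -0.2 -28.7 -58.6]
0.42 [ -0.2 -39.7 -72.6]
0.51 [ -0.3 -52.  -85.6]
0.6 [ -0.3 -65.4 -97.5]
```

Request:
step_arm:
  motion:
    - {"dr": [0,0,0],"slide": [0,-1.8,-5.7],"jaw": 3}
    - {"dr": [0,0,0],"slide": [0,-5.2,-15],"jaw": 3}
    - {"dr": [0,0,0],"slide": [0,-10.6,-27.8],"jaw": 3}
    - {"dr": [0,0,0],"slide": [0,-19,-43.6],"jaw": 3}
    - {"dr": [0,0,0],"slide": [0,-28.7,-58.6],"jaw": 3}
    - {"dr": [0,0,0],"slide": [0,-39.7,-72.6],"jaw": 3}
    - {"dr": [0,0,0],"slide": [0,-52,-85.6],"jaw": 3}
    - {"dr": [0,0,0],"slide": [0,-65.4,-97.5],"jaw": 3}

```text
clock: 7.25
position: [484.2, 6.3, 209.8]
ee_rot: [-0.691, 0.715, -0.073, 0.073]
contact_force: [-10.1, 10.4, 4.9]
gripper_width: 7.7
grasp_force: 59.0
```

```bash
python3 - <<'E'
from h import *
s=arm.read_state();print(s["position"],s["joints"],s["gripper_width"],s["grasp_force"],s["contact_force"],s["wrist_torque"])
arc(.6,[.69,.78,.87,.96,1.05,1.14,1.23,1.32]);cv2.imwrite("pics/s3.png",optics.get_image("scene")[120:260,180:340])
E
```

```text
[484.17756483   6.2557979  209.83033849] [ 0.40125183  0.05978613 -0.54206738  0.11776581 -0.78219095 -0.51133723] 7.717967510437436 59.025564193725586 [-10.14419447  10.35440179   4.92870501] [2.89097604 3.2767296  0.71400056]
0.69 [ -0.1 -14.3 -10.7]
0.78 [ -0.1 -29.5 -20.1]
0.87 [ -0.2 -45.5 -28.1]
0.96 [ -0.2 -62.1 -34.6]
1.05 [ -0.3 -79.3 -39.6]
1.14 [ -0.3 -96.8 -43. ]
1.23 [  -0.4 -114.6  -44.8]
1.32 [  -0.4 -132.5  -45.1]
```

Request:
step_arm:
  motion:
    - {"dr": [0,0,0],"slide": [-1,-13.3,-10.7],"jaw": 3}
    - {"dr": [0,0,0],"slide": [-2,-28,-20.5],"jaw": 3}
    - {"dr": [0,0,0],"slide": [-2,-44,-29],"jaw": 3}
    - {"dr": [0,0,0],"slide": [-2,-60.5,-35.5],"jaw": 3}
    - {"dr": [0,0,0],"slide": [-2,-78,-40.6],"jaw": 3}
    - {"dr": [0,0,0],"slide": [-2,-96,-44],"jaw": 3}
    - {"dr": [0,0,0],"slide": [-2,-114,-46],"jaw": 3}
    - {"dr": [0,0,0],"slide": [-2,-132,-46.5],"jaw": 3}

```text
clock: 8.3
position: [605.4, 3.5, 284.6]
ee_rot: [-0.691, 0.715, -0.075, 0.075]
contact_force: [-2.3, 2.5, 3.0]
gripper_width: 7.5
grasp_force: 61.9
```

```bash
python3 - <<'E'
from h import *
s=arm.read_state();print(s["position"],s["joints"],s["gripper_width"],s["grasp_force"],s["contact_force"],s["wrist_torque"])
arc(1.32,[1.4,1.47,1.54,1.6,1.66,1.7,1.74,1.77,1.8,1.83])
E
```

```text
[605.39116701   3.53809068 284.57617935] [ 0.30642759  0.2137449  -0.14690089  0.07917543 -1.01055299 -0.37504877] 7.535871338255656 61.91285490989685 [-2.33678519  2.45804716  3.00839552] [0.88660122 1.30502343 0.23653192]
1.4 [ -0.  -15.8   1.2]
1.47 [ -0.  -29.6   3.3]
1.54 [ -0.  -43.1   6.4]
1.6 [ -0.  -54.6   9.7]
1.66 [  0.  -65.8  13.8]
1.7 [  0.  -73.1  16.8]
1.74 [  0.  -80.3  20.2]
1.77 [  0.  -85.6  22.9]
1.8 [  0.  -90.8  25.8]
1.83 [  0.  -96.   28.8]
```

Request:
step_arm:
  motion:
    - {"dr": [0,0,0],"slide": [0,-15.8,1.2],"jaw": 3}
    - {"dr": [0,0,0],"slide": [0,-29.6,3.3],"jaw": 3}
    - {"dr": [0,0,0],"slide": [0,-43,6.4],"jaw": 3}
    - {"dr": [0,0,0],"slide": [0,-54.6,9.7],"jaw": 3}
    - {"dr": [0,0,0],"slide": [0,-65.8,13.8],"jaw": 3}
    - {"dr": [0,0,0],"slide": [0,-73,16.8],"jaw": 3}
    - {"dr": [0,0,0],"slide": [0,-80,20.2],"jaw": 3}
    - {"dr": [0,0,0],"slide": [0,-85.6,23],"jaw": 3}

```text
clock: 9.3
position: [695.2, 2.1, 279.6]
ee_rot: [-0.692, 0.714, -0.075, 0.076]
contact_force: [0.5, 6.5, 2.9]
gripper_width: 7.8
grasp_force: 63.9
```

```bash
python3 - <<'E'
from h import *
s=arm.read_state();print(s["position"],s["gripper_width"],s["grasp_force"],s["contact_force"],s["wrist_torque"])
a=optics.get_image("scene")[90:240,200:360];b=optics.get_image("top")[100:250,190:350]
cv2.imwrite("pics/v3.png",cv2.resize(np.hstack([a,b]),None,fx=2.4,fy=2.4,interpolation=2))
arc(1.77,[1.79,1.81,1.83,1.85])
E
```

```text
[695.19851134   2.05407039 279.63690094] 7.768696235093169 63.87667179107666 [0.54811292 6.48969212 2.92902359] [1.77482642 0.45689118 0.54706719]
1.79 [ 0.  -3.5  1.9]
1.81 [ 0.  -6.9  3.9]
1.83 [  0.  -10.3   5.9]
1.85 [  0.  -13.7   8. ]
```

View pics/v3.png

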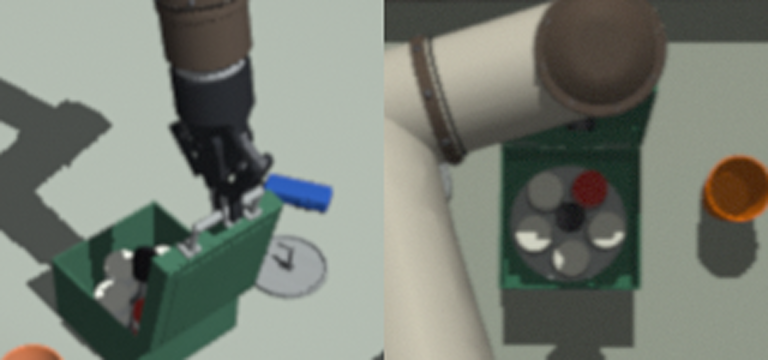

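The lid is nearly at its stop. In the top view the knob is at about (267.5,190) and the red cap is behind and to the right of it at about (276,178). Easing onto the stop.

Request:
step_arm:
  motion:
    - {"dr": [0,0,0],"slide": [-1,-1.8,1],"jaw": 3}
    - {"dr": [0,0,0],"slide": [-1,-3.5,2],"jaw": 3}
    - {"dr": [0,0,0],"slide": [-1,-5,3],"jaw": 3}
    - {"dr": [0,0,0],"slide": [-1,-7,4],"jaw": 3}
    - {"dr": [0,0,0],"slide": [-1,-8.5,5],"jaw": 3}
    - {"dr": [0,0,0],"slide": [-1,-8.5,5],"jaw": 3}
    - {"dr": [0,0,0],"slide": [-1,-8.5,5],"jaw": 3}
    - {"dr": [0,0,0],"slide": [-1,-8.5,5],"jaw": 3}

```text
clock: 10.4
position: [704.3, 1.9, 276.9]
ee_rot: [-0.691, 0.714, -0.076, 0.076]
contact_force: [0.0, 6.2, 4.6]
gripper_width: 7.7
grasp_force: 64.0
```

```bash
python3 - <<'E'
from h import *
K,C=cam("top")
red=cast("top",[275.8,178.3],72)[0];kn=cast("top",[267.5,190.4],118)[0]
print(red,kn,np.degrees(np.arctan2(*(red-[558,6.5,72])[1::-1])))
im=cv2.imread("pics/v3.png")
E
```

```text
[592.89246469 -18.4541875   72.        ] [555.77381467   6.4123735  118.        ] -35.57136869848905
```

Request:
step_arm:
  motion:
    - {"dr": [0,0,0],"slide": [0,0,0],"jaw": 14}
    - {"dr": [0,0,0],"slide": [0,0,0],"jaw": 26}
    - {"dr": [0,0,0],"slide": [0,0,0],"jaw": 28}
    - {"dr": [0,0,0],"slide": [0,0,-12],"jaw": 28}
    - {"dr": [0,0,0],"slide": [0,0,-28],"jaw": 28}
    - {"dr": [0,0,0],"slide": [0,0,-45],"jaw": 28}
    - {"dr": [0,0,0],"slide": [0,0,-60],"jaw": 28}
    - {"dr": [0,0,0],"slide": [0,0,-60],"jaw": 28}

```text
clock: 11.4
position: [691.2, 1.2, 337.1]
ee_rot: [-0.691, 0.715, -0.076, 0.076]
contact_force: [0.1, -0.1, -0.8]
gripper_width: 28.0
grasp_force: 0.0
```

```bash
python3 - <<'E'
from h import *
s=arm.read_state();print(s["position"],s["joints"],s["contact_force"])
a=optics.get_image("scene")[90:240,200:360];t=optics.get_image("top");b=t[100:250,190:350];cv2.imwrite("pics/top4.png",t)
cv2.imwrite("pics/v4.png",cv2.resize(np.hstack([a,b]),None,fx=2.4,fy=2.4,interpolation=2))
hsv=cv2.cvtColor(t,cv2.COLOR_BGR2HSV);m=cv2.inRange(hsv,(0,150,50),(4,255,255))|cv2.inRange(hsv,(172,150,50),(180,255,255));m[:150]=0;m[230:]=0;m[:,:230]=0;m[:,300:]=0
M=cv2.moments(m,True);p=[M["m10"]/M["m00"],M["m01"]/M["m00"]];print(p,M["m00"],cast("top",p,72))
go([550,7,330],toolR(268,0))
E
```

```text
[691.18154804   1.21364141 337.10087137] [ 0.26085582  0.34289539  0.16472133  0.06388651 -1.18573057 -0.31222845] [ 0.08581537 -0.08730228 -0.76421375]
[275.35766423357666, 178.09489051094891] 137.0 [[593.47465897 -17.23561087  72.        ]]
slide [ -1.1 138.5 -25.3] dr [-1.51  0.02  0.01]
```

View pics/v4.png

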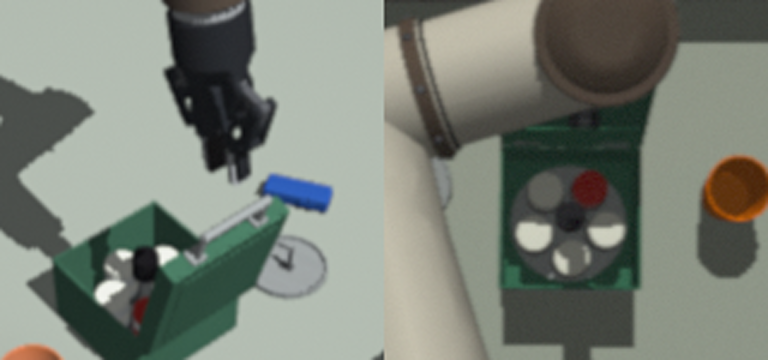

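The lid rests open, released. Red-cap azimuth is about -33°, so I'll turn it clockwise by about 149° to the front (178°). Starting with tool azimuth 280° keeps joint 6 in range and the camera clear of the lid.

```bash
python3 - <<'E'
from h import *
go([557,6.5,230],toolR(280,0))
E
```

```text
slide [ -0.5 152.6  74. ] dr [-1.51 -0.14 -1.49]
```

Request:
step_arm:
  motion:
    - {"dr": [-0.4,0,-0.4],"slide": [0,30,0],"jaw": 75}
    - {"dr": [-0.8,0,-0.8],"slide": [0,65,5],"jaw": 75}
    - {"dr": [-1.2,-0.1,-1.2],"slide": [0,100,20],"jaw": 75}
    - {"dr": [-1.5,-0.1,-1.5],"slide": [0,130,40],"jaw": 75}
    - {"dr": [-1.5,-0.14,-1.5],"slide": [0,152,60],"jaw": 75}
    - {"dr": [-1.5,-0.14,-1.5],"slide": [0,152,74],"jaw": 75}
    - {"dr": [-1.5,-0.14,-1.5],"slide": [0,152,74],"jaw": 75}
    - {"dr": [-1.5,-0.14,-1.5],"slide": [0,152,74],"jaw": 75}

```text
clock: 12.5
position: [559.0, 5.8, 230.8]
ee_rot: [0.767, -0.642, 0.001, -0.001]
contact_force: [0.2, 0.5, 0.3]
gripper_width: 75.1
grasp_force: 0.0
```

```bash
python3 - <<'E'
from h import *
s=arm.read_state();print(s["position"],s["joints"])
im=optics.get_image("wrist");cv2.imwrite("pics/w5.png",im)
print(proj("wrist",[[557,6.5,118],[557,6.5,72],[593,-17,72],[477,9,100],[637,4,100]],s).round(1))
E
```

```text
[558.98352512   5.82812775 230.75215655] [ 0.30112091  0.27160485 -0.16030686  0.00156926 -1.13606203 -0.12516403]
[[255.1 187.6]
 [255.1 176.9]
 [225.5 149.6]
 [333.2 199.1]
 [174.7 166.4]]
```

View pics/w5.png

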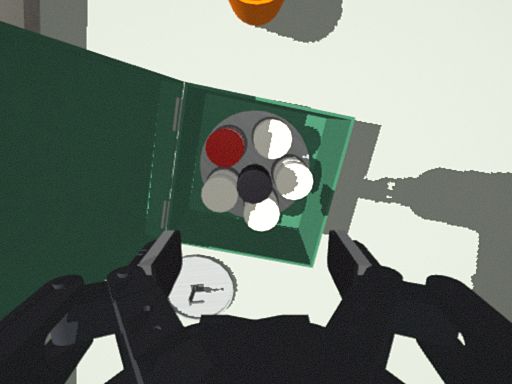

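The knob is at about (254,184) and the red cap at (226,147), both within 3 px of prediction. Descending onto the knob.

Request:
step_arm:
  motion:
    - {"dr": [0,0,0],"slide": [-1,1,30],"jaw": 75}
    - {"dr": [0,0,0],"slide": [-1,1,60],"jaw": 75}
    - {"dr": [0,0,0],"slide": [-1,1,90],"jaw": 75}
    - {"dr": [0,0,0],"slide": [-1,1,115],"jaw": 75}
    - {"dr": [0,0,0],"slide": [-1,1,135],"jaw": 75}
    - {"dr": [0,0,0],"slide": [-1,1,145],"jaw": 75}
    - {"dr": [0,0,0],"slide": [-1,1,145],"jaw": 55}
    - {"dr": [0,0,0],"slide": [-1,1,145],"jaw": 40}

```text
clock: 13.55
position: [557.8, 6.7, 86.2]
ee_rot: [0.767, -0.642, 0.001, -0.001]
contact_force: [0.4, -0.5, 0.5]
gripper_width: 41.0
grasp_force: 0.0
```

Request:
step_arm:
  motion:
    - {"dr": [0,0,0],"slide": [0,0,0],"jaw": 36}
    - {"dr": [0,0,0],"slide": [0,0,0],"jaw": 33}
    - {"dr": [0,0,0],"slide": [0,0,0],"jaw": 30}
    - {"dr": [0,0,0],"slide": [0,0,0],"jaw": 26}
    - {"dr": [0,0,0],"slide": [0,0,0],"jaw": 26}
    - {"dr": [0,0,0],"slide": [0,0,0],"jaw": 26}
    - {"dr": [0,0,0],"slide": [0,0,0],"jaw": 26}
    - {"dr": [0,0,0],"slide": [0,0,0],"jaw": 26}

```text
clock: 14.55
position: [559.6, 7.1, 87.0]
ee_rot: [0.767, -0.642, 0.003, -0.003]
contact_force: [5.6, 0.7, 3.0]
gripper_width: 32.1
grasp_force: 59.2
```

```bash
python3 - <<'E'
from h import *
s=arm.read_state();print(s["position"],s["joints"],s["gripper_width"],s["grasp_force"],s["contact_force"],s["wrist_torque"])
E
```

```text
[559.59271371   7.05264851  86.98577375] [ 0.30328443  0.41851411 -0.34740357  0.00279714 -0.7972833  -0.12749957] 32.12876765734533 59.2227977514267 [5.62755981 0.73132607 3.04417114] [ 0.08421213 -1.11369014 -0.04296472]
```

Request:
step_arm:
  motion:
    - {"dr": [0,0,0.4],"slide": [0,-2.5,0],"jaw": 26}
    - {"dr": [0,0,1.2],"slide": [0,-2.5,0],"jaw": 26}
    - {"dr": [0,0,2.2],"slide": [0,-2.5,0],"jaw": 26}
    - {"dr": [0,0,3.2],"slide": [0,-2.5,0],"jaw": 26}
    - {"dr": [0,0,4.2],"slide": [0,-2.5,0],"jaw": 26}
    - {"dr": [0,0,5.2],"slide": [0,-2.5,0],"jaw": 26}
    - {"dr": [0,0,6.2],"slide": [0,-2.5,0],"jaw": 26}
    - {"dr": [0,0,7],"slide": [0,-2.5,0],"jaw": 26}

```text
clock: 15.55
position: [560.8, 6.7, 87.0]
ee_rot: [-0.374, 0.927, -0.001, 0.002]
contact_force: [2.7, -1.6, 5.5]
gripper_width: 32.7
grasp_force: 59.3
```

Request:
step_arm:
  motion:
    - {"dr": [0,0,0.9],"slide": [0,0,0],"jaw": 26}
    - {"dr": [0,0,1.8],"slide": [0,0,0],"jaw": 26}
    - {"dr": [0,0,2.8],"slide": [0,0,0],"jaw": 26}
    - {"dr": [0,0,3.8],"slide": [0,0,0],"jaw": 26}
    - {"dr": [0,0,4.8],"slide": [0,0,0],"jaw": 26}
    - {"dr": [0,0,5.8],"slide": [0,0,0],"jaw": 26}
    - {"dr": [0,0,6.8],"slide": [0,0,0],"jaw": 26}
    - {"dr": [0,0,7.5],"slide": [0,0,0],"jaw": 26}

```text
clock: 16.55
position: [561.1, 5.4, 87.0]
ee_rot: [0.139, 0.99, -0.001, 0.003]
contact_force: [4.6, -7.7, 3.5]
gripper_width: 32.1
grasp_force: 59.3
```

Request:
step_arm:
  motion:
    - {"dr": [0,0,0.9],"slide": [0,0,0],"jaw": 26}
    - {"dr": [0,0,1.8],"slide": [0,0,0],"jaw": 26}
    - {"dr": [0,0,2.6],"slide": [0,0,0],"jaw": 26}
    - {"dr": [0,0,3.2],"slide": [0,0,0],"jaw": 26}
    - {"dr": [0,0,3.6],"slide": [0,0,0],"jaw": 26}
    - {"dr": [0,0,3.75],"slide": [0,0,0],"jaw": 26}
    - {"dr": [0,0,3.75],"slide": [0,0,0],"jaw": 26}
    - {"dr": [0,0,3.75],"slide": [0,0,0],"jaw": 26}

```text
clock: 17.55
position: [560.7, 4.8, 87.0]
ee_rot: [0.389, 0.921, -0.001, 0.002]
contact_force: [4.8, -8.6, 5.6]
gripper_width: 32.7
grasp_force: 59.3
```

```bash
python3 - <<'E'
from h import *
s=arm.read_state();print(s["position"],s["joints"],s["gripper_width"],s["grasp_force"],s["contact_force"])
m=R.from_quat(s["ee_rot"]).as_matrix();print("az",np.degrees(np.arctan2(m[1,0],m[0,0])))
w=optics.get_image("wrist");sc=optics.get_image("scene");t=optics.get_image("top");cv2.imwrite("pics/w6raw.png",w)
out=np.hstack([w,np.vstack([cv2.resize(sc[90:240,200:360],(205,192)),cv2.resize(t[100:250,190:350],(205,192))])]);cv2.imwrite("pics/w6.png",out)
for n,im in(("wrist",w),("top",t)):
  h=cv2.cvtColor(im,cv2.COLOR_BGR2HSV);k=cv2.inRange(h,(0,150,40),(4,255,255))|cv2.inRange(h,(172,150,40),(180,255,255))
  for c in cv2.findContours(k,0,2)[0]:
    if cv2.contourArea(c)>20:
      p=np.array(cv2.minEnclosingCircle(c)[0]);M=cv2.moments(c);print(n,cv2.contourArea(c),p,M["m10"]/M["m00"],M["m01"]/M["m00"],cast(n,p,72,s))
u=np.array([-.9995,.033,0]);print("target",proj("wrist",np.array([560,7,72])+44*u,s),proj("top",np.array([560,7,72])+44*u))
E
```

```text
[560.67226354   4.78538798  86.95678539] [ 0.30005224  0.4217692  -0.34308933  0.00629877 -0.80338472 -2.6750853 ] 32.71853849610433 59.330992698669434 [ 4.80582753 -8.56924944  5.63406427]
az 134.17082265313826
wrist 3804.5 [199.44508362 172.99542236] 198.8216147544574 173.4517895474657 [[513.82926539   7.84266987  72.        ]]
top 36.0 [491.5 245.5] 491.0833333333333 244.58333333333334 [[ 403.18582294 -605.31581911   72.        ]]
top 106.5 [266.9375 207.1875] 266.97026604068856 207.78403755868544 [[513.02003906   6.97246394  72.        ]]
target [[203.08632473 174.89307703]] [[266.38925135 206.1039338 ]]
```

View pics/w6.png

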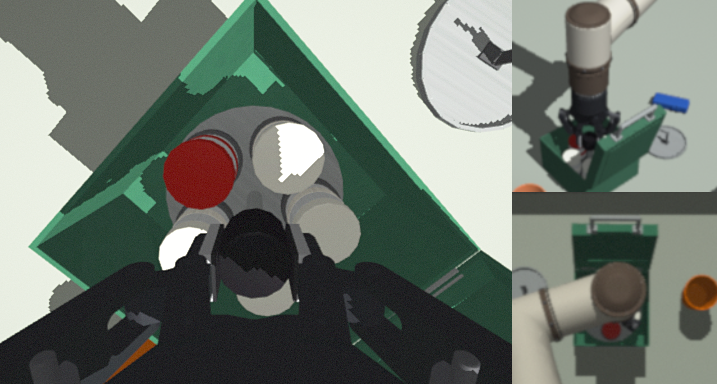

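The red cap is at about (513.5,7.5) in both views, within about 2 mm of its place at about (515,7.5). The lid is open and the knob is gripped at 59 N. One hold, then hand in.

Request:
step_arm:
  motion:
    - {"dr": [0,0,0],"slide": [0,0,0],"jaw": 26}
    - {"dr": [0,0,0],"slide": [0,0,0],"jaw": 26}
    - {"dr": [0,0,0],"slide": [0,0,0],"jaw": 26}
    - {"dr": [0,0,0],"slide": [0,0,0],"jaw": 26}
    - {"dr": [0,0,0],"slide": [0,0,0],"jaw": 26}
    - {"dr": [0,0,0],"slide": [0,0,0],"jaw": 26}
    - {"dr": [0,0,0],"slide": [0,0,0],"jaw": 26}
    - {"dr": [0,0,0],"slide": [0,0,0],"jaw": 26}

```text
clock: 18.7
position: [560.7, 4.8, 87.0]
ee_rot: [0.389, 0.921, -0.001, 0.002]
contact_force: [4.1, -8.3, 3.8]
gripper_width: 32.7
grasp_force: 59.3
```

```bash
python3 -c "
from bench import arm
print(arm.job_done())"
```

```text
the job is handed in; nothing more can be done
None
```

I've handed the job in at about 19 s: the lid rests open on its stop, the red-capped jar measures within about 2 mm of the middle of the tin's front, and the gripper still holds the knob at 59 N; no verdict was returned.

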